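# Load the tube warmer in reverse order

## Task

Move the four capped tubes from the bench rack into the tube warmer, one to a well, in reverse order: the tube next to the rack's tab goes into the well farthest from the warmer's control panel, and so on along the row, so that the tube farthest from the tab ends in the well next to the panel. Carry them upright, and leave each one standing right down on the floor of its well.

Things in the scene. Friction and masses are not known exactly. Their poses are not given: they have to be found in the camera images.
- tube_disc: Tube with a wide flat round cap, 36 mm across and 12 mm thick, from 98 to 110 mm above the foot (110 mm is the top). The cap is blue plastic, as on all four tubes. Loose. White shaft 18 mm across, tapering over the lowest 16 mm to a flat foot 10 mm across. Origin: centre of the foot; z up the tube. 25 to 50 g. 
- tube_tall: Tube with a slim tall round cap, 22 mm across and 30 mm high, from 96 to 126 mm above the foot (126 mm is the top). The cap is blue plastic, as on all four tubes. Loose. White shaft 18 mm across, tapering over the lowest 16 mm to a flat foot 10 mm across. Origin: centre of the foot; z up the tube. 25 to 50 g. 
- tube_square: Tube with a square cap, 28 x 28 mm and 18 mm high, sides along the tube's x and y, from 98 to 116 mm above the foot (116 mm is the top). The cap is blue plastic, as on all four tubes. Loose. White shaft 18 mm across, tapering over the lowest 16 mm to a flat foot 10 mm across. Origin: centre of the foot; z up the tube. 25 to 50 g. 
- tube_bar: Tube with a bar-shaped (wing) cap, 10 mm thick along the tube's x, 40 mm long along its y, 18 mm high, from 100 to 118 mm above the foot (118 mm is the top). The cap is blue plastic, as on all four tubes. Loose. White shaft 18 mm across, tapering over the lowest 16 mm to a flat foot 10 mm across. Origin: centre of the foot; z up the tube. 25 to 50 g. 
- socket_disc: Fixed white socket block in which tube_disc stands at the start, with foot down on its floor; 62 x 50 x 58 mm (x, y, z), all four alike, and set side by side in any order along the rack's y. Stays in place: shows which place of the row tube_disc came from. Square pocket 24 x 24 mm, 50 mm deep, mouth chamfered 3 mm. Origin: centre of the underside; pocket floor at z = 8 mm, top at z = 58 mm.
- socket_tall: Fixed white socket block in which tube_tall stands at the start, with foot down on its floor; 62 x 50 x 58 mm (x, y, z), all four alike, and set side by side in any order along the rack's y. Stays in place: shows which place of the row tube_tall came from. Square pocket 24 x 24 mm, 50 mm deep, mouth chamfered 3 mm. Origin: centre of the underside; pocket floor at z = 8 mm, top at z = 58 mm.
- socket_square: Fixed white socket block in which tube_square stands at the start, with foot down on its floor; 62 x 50 x 58 mm (x, y, z), all four alike, and set side by side in any order along the rack's y. Stays in place: shows which place of the row tube_square came from. Square pocket 24 x 24 mm, 50 mm deep, mouth chamfered 3 mm. Origin: centre of the underside; pocket floor at z = 8 mm, top at z = 58 mm.
- socket_bar: Fixed white socket block in which tube_bar stands at the start, with foot down on its floor; 62 x 50 x 58 mm (x, y, z), all four alike, and set side by side in any order along the rack's y. Stays in place: shows which place of the row tube_bar came from. Square pocket 24 x 24 mm, 50 mm deep, mouth chamfered 3 mm. Origin: centre of the underside; pocket floor at z = 8 mm, top at z = 58 mm.
- rack: Fixed grey rack base carrying the four socket blocks in one row along its y, centres at y = +78, +26, -26, -78 mm, their undersides at z = 8 mm (tops at z = 66 mm). Its tab, a raised black end plate and lip up to z = 80 mm, stands at the +y end (y = 105 to 135 mm), beside the place at y = +78 mm. Origin: on the table, under the middle of the row; 66 mm wide.
- warmer: Fixed tube warmer, 110 x 290 mm: metal block with four open square wells (24 x 24 mm, 50 mm deep, 3 mm chamfer) in a row along its y, centres at x = 0, y = +48, -4, -56, -108 mm. Well floor at z = 40, block top at z = 90 mm. The control panel (white housing, dark display, two buttons, to z = 108 mm) is its +y end, y = 85 to 145 mm. Origin: on the table under the centre of the whole.
Things that resemble listed ones, but are neither listed nor needed, are in the scene too. Leave any green or red look-alike of the tube_bar alone.

How it is judged:
By the outcome, as a careful person would: the job done as asked, in the order asked, and still so for the second after the job is handed in, with the robot touching nothing.
It also fails if it takes over 115 s, if anything falls off the work surface, if the arm or the gripper's body presses on something with over 40 N, if the wrist force passes 120 N, or if a joint passes its speed limit or range.

## Robot

A 6-joint arm with a two-finger parallel gripper is mounted at the origin on the work surface. World frame = base frame: x ahead of the robot, y to its left, z up, the work surface at z = 0. Lengths are in m, angles in rad, forces in N, time in s.
With the tool pointing down it reaches from about 0.4 to 0.825 m from the base axis. Payload 7 kg.
Tool frame: the origin (TCP) lies at the very end of the fingers, on their centre line; the grasp point (between the pads) lies robot.grasp_offset behind it (robot.grasp_offset is the distance from the TCP to the grasp point, in m); z points along the fingers, y is the line along which they close (so a half turn about z gives the same grasp; the last joint's range is limited). The gripper opens to 88 mm and grips with 3 to 60 N. Pads are 19 mm wide; open, the fingers measure 130 mm over their backs; the gripper's body (78 mm by 193 mm) begins 47 mm behind the grasp point.
Start: joints at [-0.848, 0.359, 0.012, 0, -1.224, -0.288], TCP at [0.284, -0.612, 0.227] pointing down, gripper open.
Joint ranges: [-3.07, 3.07], [-1.43, 2.12], [-1.02, 1.25], [-3.03, 1.67], [-3.05, -0], [-3.03, 3.03]. Speed limits (rad/s): [2.39, 2.39, 3.01, 3.14, 3.14, 3.14].

## Interface

Orientations are given as [roll, pitch, yaw] about the fixed x, y, z axes, in that order (R = Rz(yaw) Ry(pitch) Rx(roll)).
In Python, from cell import robot, eyes gives the robot as it stands.
- The arm moves only by the shell command python3 -m creep 'ROWS' [FORCE]. ROWS is JSON, a list of rows, each a list of 5 numbers: the shift along the tool's x, y, z as a fraction of full scale, then the turn about the tool's z as a fraction of full scale, then the opening, from 0 (shut) to 1 (fully open). In form: [[x, y, z, turn, fingers], ...]. A call has 1 to 5 rows; each row shifts and turns the commanded pose from where the row before left it, along the tool's axes as they then stand; what a row does not reach is not made up. Full scale, the value 1, is 250 mm for a shift and pi rad for a turn. A row lasts 1/12 s, in which the tool goes at most 41.7 mm and 7.16 degrees, less where a joint would pass 70% of its speed; a pose out of reach is approached as far as the arm can. A call with a number of a shift or a turn outside -1 to 1 is refused whole. A call with a gripper value outside its range is refused whole. The fingers move at their own pace and stop on an object; FORCE is the grip in N (left out, the last holds). Time passes only in rows, so rows that do not move let the fingers close. It gives the time, the measured TCP pose, the force, the opening and the grip force at its end, in the units of the state.
- robot.read_state(): the state, without advancing time (a new reading comes with each control period).
- eyes.snapshot(name): name is "side" or "top" or "wrist"; returns a dict with "pixels" (400x640x3 uint8, red, green, blue), "K" (3x3 intrinsics, pixels), "R" (3x3) and "t" (3): a world point X has camera coordinates R X + t. Camera axes: x right, y down, z forward; pixel columns grow to the right and rows downward; lengths in m; the calibration is good to about 2 mm. A picture is of the moment at which its call begins. There is no depth.
- robot.sign_off(): hands the job in; it is judged then, once.
Trained networks look in a picture, given as the dict that the camera call returned (one of the last four; its "shot" number tells which), for a name from the list of things; names that differ only in an ending like _2 or _b are one class to them, and where a whole thing is asked for, a point or a joint stands for the part that bears it (a point fixed in the world has none). Each returns a list of dicts, best first, with "p" (0 to 1); they miss things now and then, are a little off and sometimes report something else, mostly with a low value. They report only what shows in the picture. A call takes as long as a camera call. They do not tell look-alikes from the thing itself.
- eyes.outline_of(picture, name): "mask" (400x640 bool, what is visible of it).
- eyes.place_of(picture, name): "point" ([x, y, z] in m, in the coordinates of the camera as it stood for that picture, good to about 4 mm: a listed point, or the origin of a listed thing).
The state is a dict: "time": time; "q": joint angles; "qvel": joint speeds; "joint_torque": joint torques, N m; "tool_pos": TCP position; "eef_rot": TCP orientation; "ft_force": force on the tool from outside, world axes, zero at the start; "wrist_torque": the same for the moment, N m; "width": opening from 0.0 (shut) to 1.0 (fully open); "gripper_force": force on a finger pad.
Only numpy, scipy, OpenCV 4.12 (cv2) and the standard library are available. Lean on these libraries where they do the work, as an engineer would, in place of code of your own. Each camera call takes 0.05 s, during which the arm holds its last target. There are 200 camera calls.

## Working session

There is one attempt and no reset: what is moved stays moved. The work goes in short steps, Python scripts to look and compute and a shell command to move; the robot and the scene stay as the last step left them, time stands still between calls to the robot, and variables do not carry over. Pictures are saved under pics/ and viewed, at most 14 in all, crops included, and the job is handed in when it is done.

```bash
ls; mkdir -p pics
cat > h.py <<'E'
from cell import robot, eyes
import numpy as np, cv2
def save(p,n): cv2.imwrite('pics/'+n+'.png', p['pixels'][:,:,::-1])
def world(p,c): return np.array(p['R']).T@(np.array(c)-np.array(p['t']))
def pix(p,X):
    c=np.array(p['R'])@np.array(X)+np.array(p['t']); u=np.array(p['K'])@c; return u[:2]/u[2]
E
python3 - <<'E'
from h import *
np.set_printoptions(precision=4,suppress=True)
print(robot.grasp_offset, robot.read_state())
for cam in ('top','side'):
    p=eyes.snapshot(cam); save(p,cam+'0')
    print(cam,'campos',world(p,[0,0,0]))
    for n in ['tube_disc','tube_tall','tube_square','tube_bar','socket_disc','rack','warmer']:
        print(n,[(round(r['p'],2),world(p,r['point']).round(4),pix(p,world(p,r['point'])).round(0)) for r in eyes.place_of(p,n)[:4]])
E
```

```text
pics
0.0188 {'time': 0.0, 'q': array([-0.8479,  0.3594,  0.0111, -0.0004, -1.2241, -0.2881]), 'qvel': array([-0.0005,  0.0016,  0.0002,  0.0013, -0.0008,  0.0003]), 'joint_torque': array([  0.0003, -58.2716,  29.3051,   6.9976,   0.0067,  -0.0002]), 'tool_pos': array([ 0.2841, -0.6118,  0.2256]), 'eef_rot': array([ 3.1399, -0.0001, -2.7069]), 'ft_force': array([ 0.7904, -0.9594, -0.6381]), 'wrist_torque': array([-0.033 , -0.0107,  0.0361]), 'gripper_force': 0.0, 'width': 1.0015871003382173}
top campos [0.5062 0.0129 0.9748]
tube_disc [(0.5, array([ 0.5757, -0.174 ,  0.0132]), array([401., 195.]))]
tube_tall [(0.68, array([ 0.5764, -0.1727,  0.0126]), array([401., 194.])), (0.55, array([ 0.5796, -0.2276,  0.0136]), array([426., 193.]))]
tube_square [(0.58, array([ 0.5793, -0.2784,  0.0134]), array([450., 193.]))]
tube_bar [(0.78, array([ 0.6784, -0.1334, -0.0039]), array([381., 149.])), (0.71, array([ 0.5773, -0.1281,  0.0159]), array([380., 194.])), (0.59, array([ 0.4886, -0.235 ,  0.0018]), array([429., 235.])), (0.51, array([ 0.482 , -0.1149,  0.0009]), array([373., 238.]))]
socket
[... 209 characters left out ...]
95.]))]
side campos [ 0.2277 -0.4539  0.6368]
tube_disc [(0.92, array([ 0.5738, -0.1745,  0.0198]), array([381., 263.]))]
tube_tall [(0.71, array([ 0.5775, -0.2238,  0.0156]), array([402., 283.]))]
tube_square [(0.55, array([ 0.5764, -0.2847,  0.0153]), array([429., 308.]))]
tube_bar [(0.87, array([ 0.575 , -0.1266,  0.0123]), array([363., 248.])), (0.86, array([ 0.4851, -0.2343,  0.002 ]), array([365., 321.])), (0.73, array([ 0.4721, -0.1166,  0.003 ]), array([315., 277.])), (0.72, array([ 0.5772, -0.1782,  0.0087]), array([383., 267.]))]
socket_disc [(0.87, array([ 0.5763, -0.1779,  0.0132]), array([383., 266.]))]
rack []
warmer [(0.7, array([0.5219, 0.2198, 0.0023]), array([243., 165.]))]
```

View pics/top0.png

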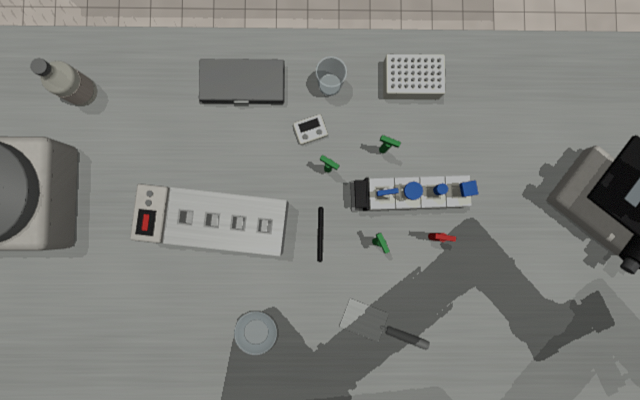

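View pics/side0.png

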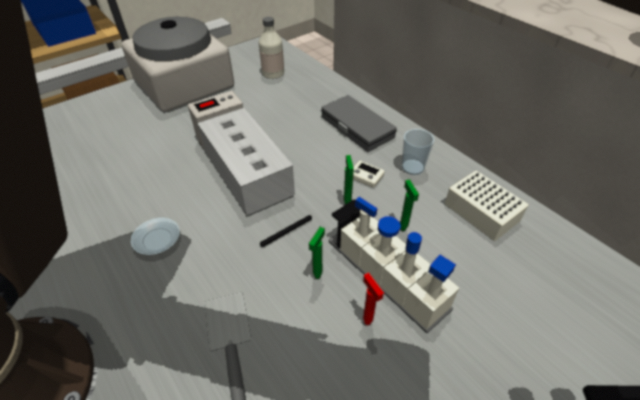

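The top and side pictures show the row from the tab (top px 362,194) as bar (387,192), disc (413,190), tall (441,189), square (468,188). The panel is at the warmer's left end (150,213), which is +y. So bar goes to well y=-108, disc to -56, tall to -4 and square to +48. Next I turn the tool so the fingers close across the rack, and go above the rack for a close look.

```bash
python3 -m creep '[[0,0,-0.1,-0.0395,1],[0,0,-0.1,-0.0395,1],[0,0,-0.1,-0.0395,1],[0,0,-0.1,-0.0395,1],[0,0,0,-0.0395,1]]' && python3 -m creep '[[0,0,0,-0.0395,1],[0,0,0,-0.0395,1],[0,0,0,-0.0395,1],[0,0,0,-0.0395,1],[0,0,0,-0.006,1]]'
python3 -m creep '[[-0.12,-0.08,0,0,1],[-0.12,-0.08,0,0,1],[-0.12,-0.08,0,0,1],[-0.12,-0.08,0,0,1],[-0.12,-0.08,0,0,1]]' && python3 -m creep '[[-0.12,-0.08,0,0,1],[-0.12,-0.08,0,0,1],[-0.12,-0.08,0,0,1],[-0.12,-0.08,0,0,1],[-0.12,-0.08,0,0,1]]'
```

```text
time: 1.22
tool_pos: [0.2848, -0.614, 0.3329]
eef_rot: [-3.135, -0.005, -2.08]
ft_force: [-0.2, -0.2, 0.7]
width: 1.0
gripper_force: 0.0
time: 1.63
tool_pos: [0.2843, -0.6122, 0.3266]
eef_rot: [-3.142, -0.0, -1.565]
ft_force: [0.2, 0.3, 0.8]
width: 0.999
gripper_force: 0.0
time: 2.05
tool_pos: [0.3849, -0.4608, 0.3267]
eef_rot: [-3.141, -0.0, -1.575]
ft_force: [1.8, -1.2, 0.6]
width: 0.995
gripper_force: 0.0
time: 2.47
tool_pos: [0.4851, -0.3106, 0.3269]
eef_rot: [-3.141, -0.0, -1.575]
ft_force: [1.5, -0.5, -0.5]
width: 1.001
gripper_force: 0.0
```

```bash
python3 -m creep '[[-0.11,-0.08,0,0,1],[-0.11,-0.08,0,0,1],[-0.11,-0.08,0,0,1],[-0.11,-0.08,0,0,1],[0,0,0,0,1]]'
python3 - <<'E'
from h import *
np.set_printoptions(precision=4,suppress=True)
p=eyes.snapshot('wrist'); save(p,'w1')
print('cam',world(p,[0,0,0]),p['R'],p['K'])
for n in ['tube_disc','tube_tall','tube_square','tube_bar','socket_disc','socket_tall','socket_square','socket_bar','rack']:
    print(n,[(round(r['p'],2),world(p,r['point']).round(4),pix(p,world(p,r['point'])).round(0)) for r in eyes.place_of(p,n)[:4]])
E
```

```text
time: 2.88
tool_pos: [0.5672, -0.1983, 0.3259]
eef_rot: [-3.142, 0.001, -1.571]
ft_force: [-1.1, -1.4, -0.6]
width: 1.0
gripper_force: 0.0
cam [ 0.5671 -0.264   0.4832] [[-1.      0.0001 -0.0003]
 [ 0.0001  0.9688  0.248 ]
 [ 0.0003  0.248  -0.9688]] [[311.5703   0.     314.8465]
 [  0.     311.5703 201.5864]
 [  0.       0.       1.    ]]
tube_disc [(0.93, array([ 0.5789, -0.1746,  0.0125]), array([307., 182.]))]
tube_tall [(0.92, array([ 0.5781, -0.2246,  0.0157]), array([308., 149.]))]
tube_square [(0.89, array([ 0.5815, -0.2831,  0.0127]), array([305., 108.]))]
tube_bar [(0.91, array([ 0.6758, -0.1334, -0.0006]), array([247., 206.])), (0.79, array([ 0.5788, -0.1229,  0.0135]), array([307., 214.])), (0.73, array([ 0.4777, -0.1157, -0.002 ]), array([370., 216.])), (0.57, array([ 0.4832, -0.2358, -0.0029]), array([370., 141.]))]
socket_disc [(0.69, array([ 0.5786, -0.1777,  0.0051]), array([308., 179.]))]
socket_tall [(0.58, array([ 0.5805, -0.2282,  0.0068]), array([306., 146.]))]
socket_square [(0.8, array([ 0.5783, -0.2791,  0.006 ]), array([307., 111.]))]
socket_bar [(0.72, array([ 0.572 , -0.1241,  0.0067]), array([312., 213.]))]
rack []
```

View pics/w1.png

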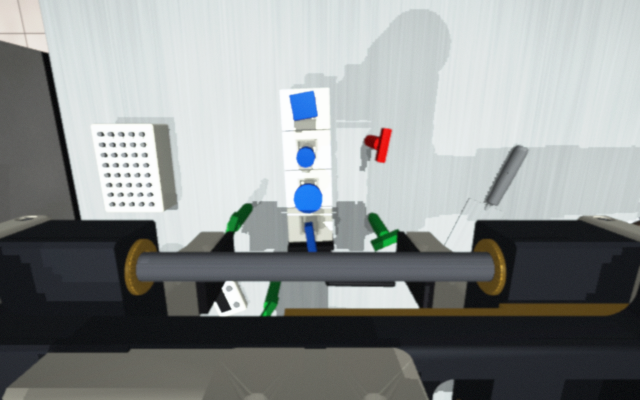

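The wrist picture shows the square (303,106), tall (306,157), disc (307,198) and bar (310,237) caps. The sockets lie nearly along world y, and both the square and bar caps are slightly turned. Next I measure the cap axes, then look at the warmer from above.

```bash
cat >> h.py <<'E'
def ray(p,uv,z):
    d=np.array(p['R']).T@np.linalg.inv(p['K'])@np.array([uv[0],uv[1],1.]); c=world(p,[0,0,0]); return c+d*(z-c[2])/d[2]
ZC=dict(tube_bar=(.100,.118),tube_disc=(.098,.110),tube_tall=(.096,.126),tube_square=(.098,.116))
def caps(p,foot=.016):
    "blue blobs: centroid, minAreaRect"
    hsv=cv2.cvtColor(p['pixels'],cv2.COLOR_RGB2HSV); m=cv2.inRange(hsv,(100,120,50),(130,255,255))
    n,l,s,c=cv2.connectedComponentsWithStats(m)
    for i in range(1,n):
        if s[i,4]>60:
            r=cv2.minAreaRect(np.argwhere(l==i)[:,::-1].astype(np.float32))
            yield s[i,4],c[i],r
E
python3 - <<'E'
from h import *
np.set_printoptions(precision=4,suppress=True)
for cam in ('wrist','top','side'):
    p=eyes.snapshot(cam); print(cam)
    for a,c,r in caps(p):
        print(a,c.round(1),'angle',round(r[2],1),np.round(r[1],1),'z.125',ray(p,c,.125)[:2],'z.135',ray(p,c,.135)[:2])
E
python3 -m creep '[[-0.156,0.019,0,0,1],[-0.156,0.019,0,0,1],[-0.156,0.019,0,0,1],[-0.156,0.019,0,0,1],[-0.156,0.019,0,0,1]]' && python3 -m creep '[[-0.156,0.019,0,0,1],[-0.156,0.019,0,0,1],[-0.156,0.019,0,0,1],[-0.156,0.019,0,0,1],[-0.156,0.019,0,0,1]]' && python3 -m creep '[[0,0,0,0,1],[0,0,0,0,1]]'
python3 - <<'E'
from h import *
p=eyes.snapshot('wrist'); save(p,'w2')
for r in eyes.place_of(p,'warmer'): print(r['p'],world(p,r['point']))
E
```

```text
wrist
616 [300.4 110. ] angle 79.7 [25.8 24.1] z.125 [ 0.58   -0.2816] z.135 [ 0.5796 -0.2812]
298 [302.7 160.9] angle 90.0 [20. 17.] z.125 [ 0.5781 -0.2253] z.135 [ 0.5777 -0.2265]
653 [305.2 201.8] angle 81.9 [29.1 27.7] z.125 [ 0.5756 -0.1767] z.135 [ 0.5753 -0.1793]
232 [307.4 239.7] angle 78.1 [26.9 10.1] z.125 [ 0.5734 -0.1287] z.135 [ 0.5731 -0.1326]
top
side
2288 [59.  19.1] angle 74.6 [50.5 61.7] z.125 [0.3711 0.9599] z.135 [0.3683 0.9323]
212 [365.4 206.6] angle 33.7 [23.9  9.4] z.125 [ 0.5723 -0.1239] z.135 [ 0.5656 -0.1303]
373 [388.8 226.1] angle 90.0 [20. 22.] z.125 [ 0.5735 -0.1779] z.135 [ 0.5667 -0.1833]
252 [413.3 242.4] angle 8.1 [13.4 21.5] z.125 [ 0.5802 -0.2242] z.135 [ 0.5733 -0.2287]
401 [441.5 267.5] angle 33.7 [20.5 20.8] z.125 [ 0.5789 -0.2813] z.135 [ 0.572  -0.2847]
time: 3.95
tool_pos: [0.5402, -0.0058, 0.3268]
eef_rot: [-3.141, 0.0, -1.572]
ft_force: [1.1, 0.9, 0.8]
width: 0.995
gripper_force: 0.0
time: 4.37
tool_pos: [0.5164, 0.1895, 0.327]
eef_rot: [-3.141, 0.0, -1.571]
ft_force: [0.9, -0.2, 0.4]
width: 0.999
gripper_force: 0.0
time: 4.53
tool_pos: [0.5166, 0.1897, 0.3263]
eef_rot: [3.141, -0.0, -1.568]
ft_force: [0.3, 0.6, 0.1]
width: 0.998
gripper_force: 0.0
0.65 [ 0.51560988  0.21997979 -0.00273248]
```

View pics/w2.png

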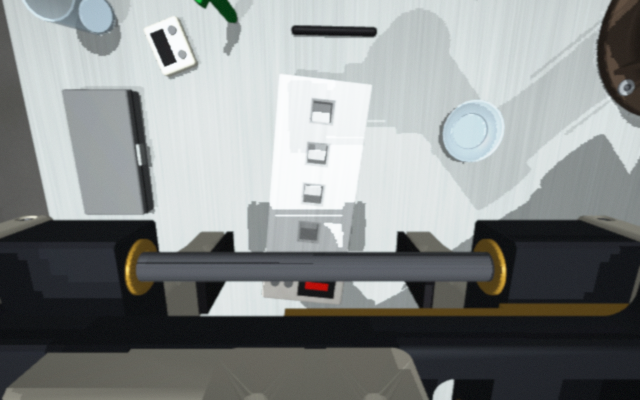

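The wrist picture shows four empty wells at about (321,112), (317,154), (313,193) and (308,232), with the panel's red display at (317,287). I'll refine these in a 4x crop and fit the line.

Run:
```python
from h import *
np.set_printoptions(precision=4,suppress=True)
a=cv2.imread('pics/w2.png')[70:250,255:385]; b=cv2.imread('pics/top0.png')[180:260,130:295]
A=cv2.resize(a,None,fx=3,fy=3,interpolation=cv2.INTER_CUBIC); B=cv2.resize(b,None,fx=2.4,fy=2.4,interpolation=cv2.INTER_CUBIC)
o=np.zeros((540,390+396,3),np.uint8); o[:,:390]=A; o[:B.shape[0],390:390+B.shape[1]]=B; cv2.imwrite('pics/c1.png',o)
p=eyes.snapshot('wrist')
print(robot.read_state()['tool_pos'],robot.read_state()['eef_rot'])
W=np.array([ray(p,u,.09)[:2] for u in [(321,112),(317,154),(313,193),(308,232)]]); print('wrist',W)
p=eyes.snapshot('top'); print('K',p['K'][0])
print('top',np.array([ray(p,u,.09)[:2] for u in [(264.5,226.5),(238,223),(212,220),(186,217)]]))
p=eyes.snapshot('side');
for n in ['warmer']: print([ (r['p'],world(p,r['point'])) for r in eyes.place_of(p,n)])
```

```text
[0.5171 0.187  0.3266] [-3.1415 -0.0002 -1.5717]
wrist [[0.5095 0.11  ]
 [0.5143 0.1607]
 [0.5194 0.2109]
 [0.5261 0.2644]]
K [450.1129   0.     322.3253]
top [[0.5071 0.1101]
 [0.5139 0.1619]
 [0.5196 0.2127]
 [0.5254 0.2634]]
[(0.71, array([0.5212, 0.2181, 0.0032]))]
```

View pics/c1.png

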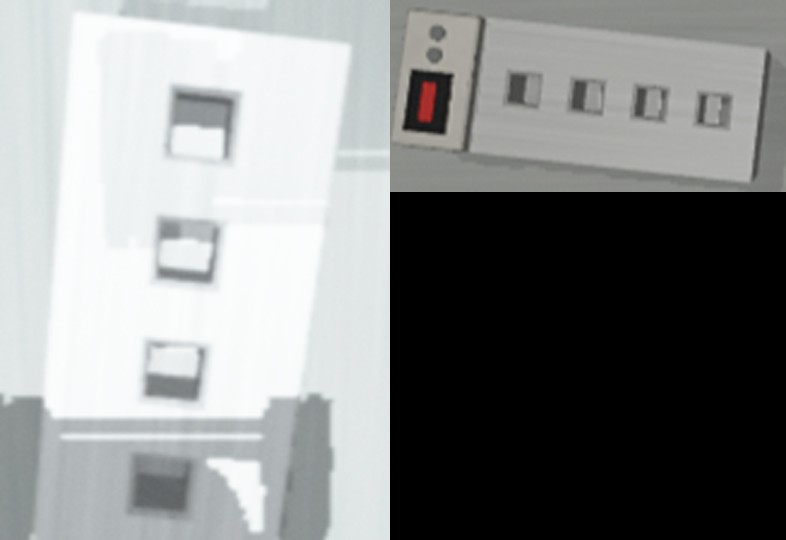

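The crops confirm the well centres, with the warmer yaw at about -0.113 rad. The rack is now clear of the arm, so I measure the cap axes from the top camera.

Run:
```python
from h import *
np.set_printoptions(precision=4,suppress=True)
for cam in ('top','side'):
    p=eyes.snapshot(cam)
    for a,c,r in caps(p):
        b=[ray(p,q,.133)[:2] for q in cv2.boxPoints(r)]
        if c[0]>330: print(cam,a,c.round(1),np.round(r[2],1),np.round(r[1],1),'z.125',ray(p,c,.125)[:2],'z.133',ray(p,c,.133)[:2],'box dirs deg',[round(float(np.degrees(np.arctan2(*(b[(i+1)%4]-b[i])))),1) for i in (0,1)],[round(float(np.linalg.norm(b[(i+1)%4]-b[i])),3) for i in (0,1)])
```

```text
top 217 [468.4 188.3] 78.7 [13.5 16.1] z.125 [ 0.5803 -0.2809] z.133 [ 0.5797 -0.2781] box dirs deg [168.6, -100.2] [0.031, 0.026]
top 255 [412.8 190.3] 63.4 [16.5 17.9] z.125 [ 0.5763 -0.1744] z.133 [ 0.5756 -0.1726] box dirs deg [153.4, -116.0] [0.034, 0.031]
top 119 [440.3 189.1] 45.0 [10.6 12.7] z.125 [ 0.5787 -0.227 ] z.133 [ 0.5781 -0.2248] box dirs deg [135.4, -134.7] [0.024, 0.02]
top 99 [386.8 191.6] 82.4 [ 5.1 20.6] z.125 [ 0.5735 -0.1249] z.133 [ 0.5729 -0.1236] box dirs deg [172.2, -97.1] [0.039, 0.01]
side 220 [365.3 206.1] 33.7 [24.1 10.3] z.125 [ 0.573  -0.1228] z.133 [ 0.5676 -0.128 ] box dirs deg [66.1, 172.5] [0.022, 0.043]
side 368 [388.8 226. ] 45.0 [21.2 20.5] z.125 [ 0.5737 -0.1777] z.133 [ 0.5683 -0.182 ] box dirs deg [78.3, -174.5] [0.04, 0.037]
side 252 [413.3 242.3] 8.1 [13.4 21.5] z.125 [ 0.5803 -0.2241] z.133 [ 0.5748 -0.2277] box dirs deg [52.0, 138.7] [0.042, 0.02]
side 407 [441.5 267.3] 36.9 [20.4 21.2] z.125 [ 0.5791 -0.2811] z.133 [ 0.5736 -0.2838] box dirs deg [76.5, 176.3] [0.038, 0.029]
```

```bash
python3 -m creep '[[0.156,-0.028,0,0,0.6],[0.156,-0.028,0,0,0.6],[0.156,-0.028,0,0,0.6],[0.156,-0.028,0,0,0.6],[0.156,-0.028,0,0,0.6]]' >/dev/null && python3 -m creep '[[0.156,-0.028,0,0,0.6],[0.156,-0.028,0,0,0.6],[0.152,-0.028,0,0,0.6],[0,0,0,-0.025,0.6],[0,0,0,-0.025,0.6]]' && python3 -m creep '[[0,0,0.12,0,0.6],[0,0,0.12,0,0.6],[0,0,0.12,0,0.6],[0,0,0,0,0.6],[0,0,0,0,0.6]]'
```

```text
time: 5.77
tool_pos: [0.5727, -0.1264, 0.326]
eef_rot: [3.141, -0.0, -1.416]
ft_force: [-0.6, 0.0, 1.2]
width: 0.6
gripper_force: 0.0
time: 6.18
tool_pos: [0.5722, -0.1239, 0.236]
eef_rot: [3.138, -0.0, -1.415]
ft_force: [0.7, 0.4, 1.7]
width: 0.602
gripper_force: 0.0
```

```bash
python3 -m creep '[[0,0,0.13,0,0.6],[0,0,0.13,0,0.6],[0,0,0.13,0,0.6],[0,0,0.13,0,0.6],[0,0,0,0,0.6]]' && python3 -m creep '[[0,0,0,0,0],[0,0,0,0,0],[0,0,0,0,0],[0,0,0,0,0],[0,0,0,0,0]]' 20 && python3 -m creep '[[0,0,0,0,0],[0,0,0,0,0],[0,0,0,0,0],[0,0,0,0,0],[0,0,0,0,0]]'
python3 - <<'E'
from h import *
p=eyes.snapshot('side'); save(p,'s1')
E
```

```text
time: 6.6
tool_pos: [0.5708, -0.1233, 0.103]
eef_rot: [3.136, 0.001, -1.415]
ft_force: [-1.8, -0.1, -1.1]
width: 0.598
gripper_force: 0.0
time: 7.02
tool_pos: [0.574, -0.1233, 0.1084]
eef_rot: [-3.139, -0.0, -1.414]
ft_force: [-0.5, -0.9, -1.1]
width: 0.282
gripper_force: 0.0
time: 7.43
tool_pos: [0.5738, -0.1234, 0.1076]
eef_rot: [-3.14, -0.001, -1.414]
ft_force: [-0.5, 0.3, 5.2]
width: 0.19
gripper_force: 20.0
```

View pics/s1.png

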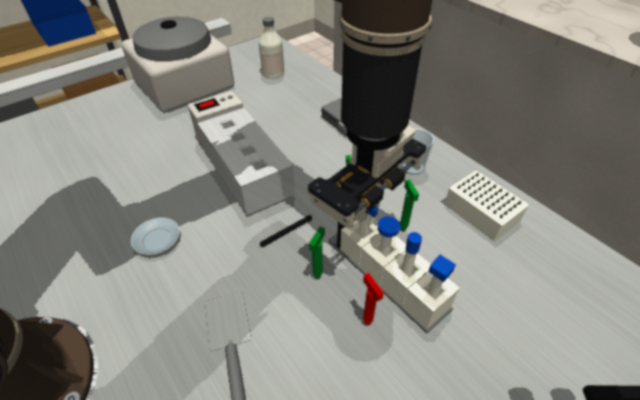

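The opening of 16.7 mm, where the cap is 10 mm thick, says the lower pad ends are on the shaft just under the bar cap. I'll regrip 15 mm lower for a firm hold on the shaft, then lift.

```bash
python3 -m creep '[[0,0,0,0,0.5],[0,0,0,0,0.5],[0,0,0,0,0.5],[0,0,0.06,0,0.5],[0,0,0,0,0.5]]' && python3 -m creep '[[0,0,0,0,0],[0,0,0,0,0],[0,0,0,0,0],[0,0,0,0,0],[0,0,0,0,0]]' 20 && python3 -m creep '[[0,0,0,0,0],[0,0,0,0,0],[0,0,0,0,0],[0,0,-0.05,0,0],[0,0,-0.1,0,0]]' && python3 -m creep '[[0,0,-0.12,0,0],[0,0,-0.12,0,0],[0,0,-0.12,0,0],[0,0,0,0,0],[0,0,0,0,0]]'
python3 - <<'E'
from h import *
p=eyes.snapshot('side'); save(p,'s2')
E
```

```text
time: 7.9
tool_pos: [0.5713, -0.1231, 0.0893]
eef_rot: [3.138, 0.001, -1.415]
ft_force: [-0.8, -0.0, -1.1]
width: 0.481
gripper_force: 0.0
time: 8.32
tool_pos: [0.5732, -0.1233, 0.092]
eef_rot: [-3.141, -0.0, -1.414]
ft_force: [-0.7, -0.6, 0.9]
width: 0.194
gripper_force: 20.0
time: 8.73
tool_pos: [0.5715, -0.1231, 0.1266]
eef_rot: [3.137, 0.001, -1.415]
ft_force: [1.7, 0.1, -0.8]
width: 0.197
gripper_force: 20.0
time: 9.15
tool_pos: [0.5738, -0.1231, 0.221]
eef_rot: [-3.138, -0.0, -1.414]
ft_force: [-0.3, -0.3, -0.9]
width: 0.197
gripper_force: 20.0
```

View pics/s2.png

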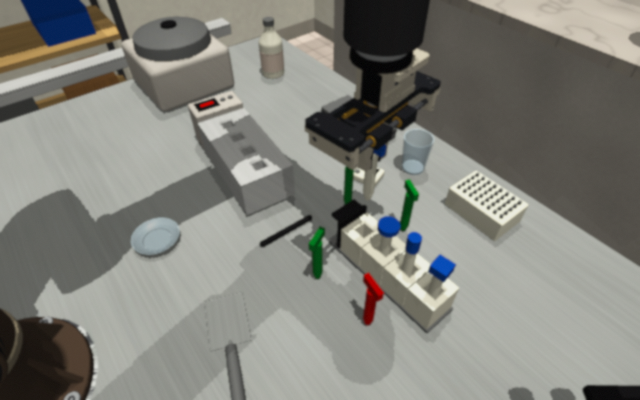

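Tube_bar is lifted and hangs upright (about 372,180), and the other three stand undisturbed. Now turn to the warmer's axis and compute the traverse.

```bash
cat >> h.py <<'E'
def go(x,y,z):
    s=robot.read_state(); w=s['eef_rot'][2]; d=(np.array([x,y,z])-s['tool_pos'])/.25
    print('pos',s['tool_pos'].round(4),'yaw',round(w,3),'tool shift', np.round([np.cos(w)*d[0]+np.sin(w)*d[1], np.sin(w)*d[0]-np.cos(w)*d[1], -d[2]],3))
E
python3 -m creep '[[0,0,-0.04,0.0287,0],[0,0,-0.04,0.0287,0],[0,0,0,0.0287,0],[0,0,0,0,0],[0,0,0,0,0]]' >/dev/null; python3 -c "
from h import *
go(.508,.109,.24)"
```

```text
pos [ 0.5722 -0.1232  0.2376] yaw -1.682 tool shift [-0.895  0.358 -0.01 ]
```

```bash
python3 -m creep '[[-0.09,0.036,0,0,0],[-0.15,0.06,0,0,0],[-0.15,0.06,0,0,0],[-0.15,0.06,0,0,0],[-0.15,0.06,0,0,0]]' >/dev/null && python3 -m creep '[[-0.12,0.048,0,0,0],[-0.085,0.034,0,0,0],[0,0,0,0,0],[0,0,0,0,0],[0,0,0,0,0]]'
python3 - <<'E'
from h import *
go(.508,.109,.24)
a=eyes.snapshot('side'); b=eyes.snapshot('wrist'); 
for p,w in ((a,'side'),(b,'wrist')): print(w,[(round(r['p'],2),world(p,r['point']).round(4)) for r in eyes.place_of(p,'tube_bar')[:4]])
A=cv2.resize(a['pixels'][90:230,170:310],None,fx=2.8,fy=2.8,interpolation=cv2.INTER_CUBIC)
B=cv2.resize(b['pixels'][60:340,220:420],None,fx=2,fy=1.4)
cv2.imwrite('pics/s3.png',np.hstack([A,B])[:,:,::-1])
E
```

```text
time: 10.45
tool_pos: [0.5091, 0.109, 0.2383]
eef_rot: [3.14, -0.001, -1.682]
ft_force: [0.5, 0.4, -0.8]
width: 0.195
gripper_force: 20.0
pos [0.5091 0.109  0.2383] yaw -1.682 tool shift [ 0.     0.004 -0.007]
side [(0.89, array([ 0.473 , -0.1162,  0.0013])), (0.86, array([ 0.4882, -0.2295,  0.0019])), (0.83, array([0.5108, 0.1089, 0.1603])), (0.64, array([ 6.722e-01, -1.317e-01,  6.000e-04]))]
wrist [(0.85, array([ 6.353e-01, -1.650e-02, -5.000e-04])), (0.58, array([0.5112, 0.1082, 0.1551]))]
```

View pics/s3.png

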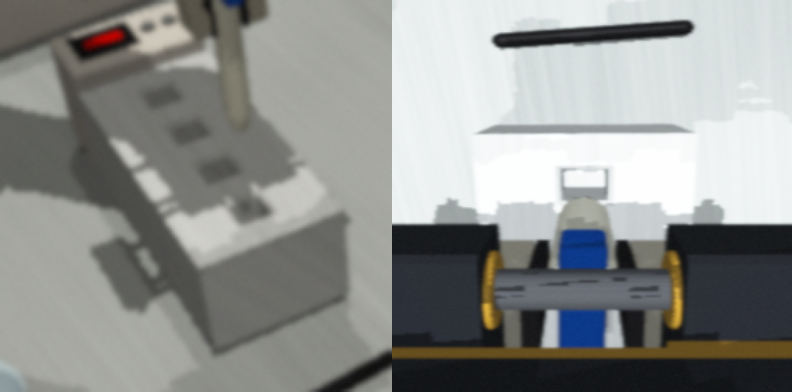

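The held tube is upright, and in the wrist view its foot (583,215) lines up with the nearest well (583,185), so the side and wrist foot estimates match the well. Lowering it in.

```bash
python3 -m creep '[[0,0.004,0.08,0,0],[0,0,0.1,0,0],[0,0,0.06,0,0],[0,0,0,0,0],[0,0,0,0,0]]' && python3 -m creep '[[0,0,0.06,0,0],[0,0,0.06,0,0],[0,0,0.04,0,0],[0,0,0,0,0],[0,0,0,0,0]]' && python3 -m creep '[[0,0,0.04,0,0],[0,0,0.03,0,0],[0,0,0.01,0,0],[0,0,0,0,0],[0,0,0,0,0]]'
```

```text
time: 11.07
tool_pos: [0.5084, 0.1084, 0.1788]
eef_rot: [3.14, -0.001, -1.685]
ft_force: [0.9, -0.7, 0.2]
width: 0.2
gripper_force: 20.0
time: 11.48
tool_pos: [0.5089, 0.1094, 0.1397]
eef_rot: [-3.141, 0.0, -1.684]
ft_force: [-0.5, 0.5, -0.2]
width: 0.197
gripper_force: 20.0
time: 11.9
tool_pos: [0.5084, 0.1095, 0.1189]
eef_rot: [3.141, -0.0, -1.684]
ft_force: [-0.6, 1.9, -1.4]
width: 0.198
gripper_force: 20.0
```

```bash
python3 -m creep '[[0,0,0.01,0,0],[0,0,0.004,0,0],[0,0,0,0,0],[0,0,0,0,0],[0,0,0,0,0]]' && python3 -m creep '[[0,0,0,0,0.35],[0,0,0,0,0.6],[0,0,0,0,0.6],[0,0,0,0,0.6],[0,0,0,0,0.6]]' && python3 -m creep '[[0,0,-0.1,0,0.6],[0,0,-0.16,0,0.6],[0,0,-0.16,0,0.6],[0,0,0,0,0.6],[0,0,0,0,0.6]]'
python3 - <<'E'
from h import *
go(.5755,-.1755,.222)
a=eyes.snapshot('side'); b=eyes.snapshot('wrist'); 
for p,w in ((a,'side'),(b,'wrist')): print(w,[(round(r['p'],2),world(p,r['point']).round(4)) for r in eyes.place_of(p,'tube_bar')[:4]])
A=cv2.resize(a['pixels'][90:230,170:310],None,fx=2.8,fy=2.8,interpolation=cv2.INTER_CUBIC)
B=cv2.resize(b['pixels'][60:340,220:420],None,fx=2,fy=1.4)
cv2.imwrite('pics/s4.png',np.hstack([A,B])[:,:,::-1])
E
```

```text
time: 12.32
tool_pos: [0.5088, 0.1095, 0.1159]
eef_rot: [-3.141, 0.0, -1.684]
ft_force: [1.0, 3.5, 2.7]
width: 0.2
gripper_force: 20.0
time: 12.73
tool_pos: [0.5082, 0.1091, 0.1154]
eef_rot: [3.141, -0.0, -1.685]
ft_force: [-0.6, 0.6, 0.1]
width: 0.516
gripper_force: 0.0
time: 13.15
tool_pos: [0.5096, 0.1099, 0.2231]
eef_rot: [-3.138, 0.003, -1.684]
ft_force: [0.7, 0.7, -1.0]
width: 0.6
gripper_force: 0.0
pos [0.5096 0.1099 0.2231] yaw -1.684 tool shift [ 1.104 -0.391  0.005]
side [(0.82, array([ 0.4884, -0.2339,  0.0062])), (0.63, array([ 0.6331, -0.0164, -0.    ]))]
wrist [(0.83, array([0.5119, 0.1074, 0.0375])), (0.63, array([ 0.6386, -0.0164, -0.0015]))]
```

View pics/s4.png

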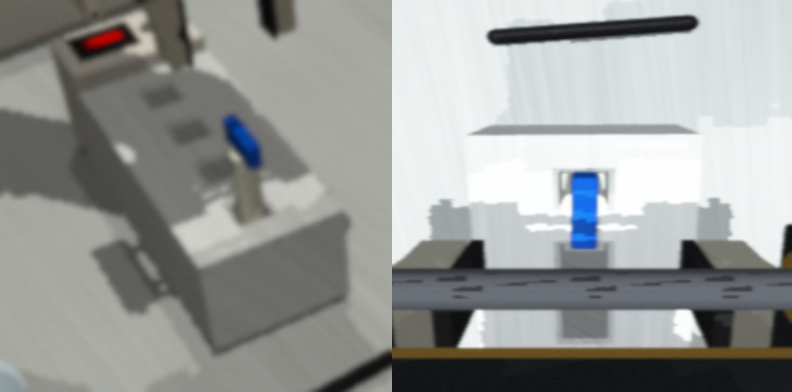

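Tube_bar stands upright in the end well (estimated foot z 0.0375 m, cap at 243,142 in the crop). Next is tube_disc, gripped on its cap.

```bash
python3 -m creep '[[0.08,-0.03,0,0,0.7],[0.15,-0.053,0,0,0.7],[0.15,-0.053,0,0,0.7],[0.15,-0.053,0,0,0.7],[0.15,-0.053,0,0,0.7]]' >/dev/null && python3 -m creep '[[0.15,-0.053,0,0,0.7],[0.15,-0.053,0,0,0.7],[0.124,-0.043,0,0,0.7],[0,0,0,0,0.7],[0,0,0,0,0.7]]'; python3 -c "
from h import *
go(.576,-.1755,.1)"
```

```text
time: 14.18
tool_pos: [0.5735, -0.1778, 0.2184]
eef_rot: [3.138, -0.0, -1.688]
ft_force: [-0.3, 0.9, -0.2]
width: 0.702
gripper_force: 0.0
pos [ 0.5735 -0.1778  0.2184] yaw -1.688 tool shift [-0.01  -0.009  0.474]
```

```bash
python3 -m creep '[[-0.004,-0.004,0.12,0,0.7],[0,0,0.12,0,0.7],[0,0,0.12,0,0.7],[0,0,0.1,0,0.7],[0,0,0.015,0,0.7]]' && python3 -m creep '[[0,0,0,0,0],[0,0,0,0,0],[0,0,0,0,0],[0,0,0,0,0],[0,0,0,0,0]]' 20 && python3 -m creep '[[0,0,0,0,0],[0,0,0,0,0],[0,0,0,0,0],[0,0,0,0,0],[0,0,0,0,0]]'
```

```text
time: 14.6
tool_pos: [0.5717, -0.1736, 0.0965]
eef_rot: [3.133, 0.0, -1.684]
ft_force: [-1.1, 0.2, 0.1]
width: 0.701
gripper_force: 0.0
time: 15.02
tool_pos: [0.5762, -0.1751, 0.1034]
eef_rot: [-3.139, 0.0, -1.684]
ft_force: [0.2, -0.2, 4.2]
width: 0.388
gripper_force: 20.1
time: 15.43
tool_pos: [0.5763, -0.1754, 0.1033]
eef_rot: [-3.139, -0.0, -1.684]
ft_force: [0.3, -0.1, 6.3]
width: 0.395
gripper_force: 20.0
```

```bash
python3 -m creep '[[0,0,-0.05,0,0],[0,0,-0.12,0,0],[0,0,-0.14,0,0],[0,0,-0.14,0,0],[0,0,-0.14,0,0]]' >/dev/null && python3 -m creep '[[0,0,-0.14,0,0],[0,0,-0.07,0,0],[0,0,0,0,0],[0,0,0,0,0],[0,0,0,0,0]]'; python3 -c "
from h import *
go(.5139,.1607,.303)"
```

```text
time: 16.27
tool_pos: [0.5747, -0.175, 0.3009]
eef_rot: [3.14, 0.0, -1.685]
ft_force: [-0.3, -0.5, -1.0]
width: 0.392
gripper_force: 20.0
pos [ 0.5747 -0.175   0.3009] yaw -1.685 tool shift [-1.306  0.394 -0.009]
```

```bash
python3 -m creep '[[-0.08,0.024,0,0,0],[-0.14,0.042,0,0,0],[-0.14,0.042,0,0,0],[-0.14,0.042,0,0,0],[-0.14,0.042,0,0,0]]' >/dev/null && python3 -m creep '[[-0.14,0.042,0,0,0],[-0.14,0.042,0,0,0],[-0.14,0.042,0,0,0],[-0.14,0.042,0,0,0],[-0.106,0.034,0,0,0]]' >/dev/null && python3 -m creep '[[0,0,0,0,0],[0,0,0,0,0],[0,0,0,0,0]]'
python3 - <<'E'
from h import *
go(.5139,.1607,.127)
a=eyes.snapshot('side'); b=eyes.snapshot('wrist'); 
for p,w in ((a,'side'),(b,'wrist')): print(w,[(round(r['p'],2),world(p,r['point']).round(4)) for r in eyes.place_of(p,'tube_disc')[:4]])
A=cv2.resize(a['pixels'][70:210,170:310],None,fx=2.8,fy=2.8,interpolation=cv2.INTER_CUBIC)
B=cv2.resize(b['pixels'][60:340,220:420],None,fx=2,fy=1.4)
cv2.imwrite('pics/s5.png',np.hstack([A,B])[:,:,::-1])
E
```

```text
time: 17.35
tool_pos: [0.514, 0.1602, 0.3006]
eef_rot: [3.14, -0.002, -1.684]
ft_force: [0.1, 0.4, -0.7]
width: 0.391
gripper_force: 20.0
pos [0.514  0.1602 0.3006] yaw -1.684 tool shift [-0.002  0.001  0.694]
side [(0.67, array([0.5104, 0.1606, 0.2169])), (0.51, array([ 0.5716, -0.1198,  0.0094]))]
wrist [(0.78, array([0.5157, 0.1578, 0.212 ]))]
```

View pics/s5.png

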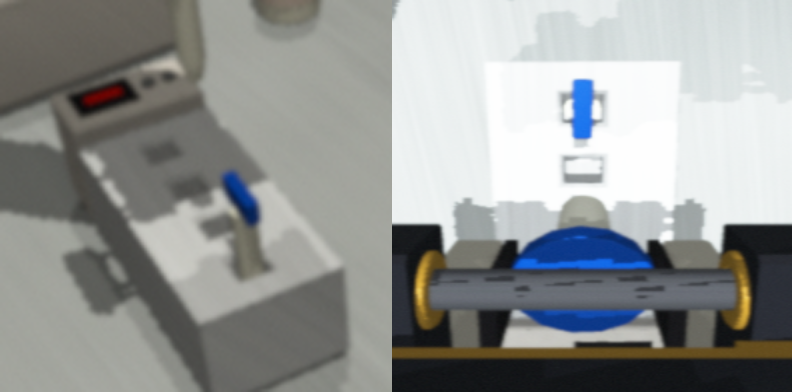

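Tube_disc hangs upright, centred over the second well (583,168 in the crop), with the bar tube beyond it. Lowering.

```bash
python3 -m creep '[[0,0,0.08,0,0],[0,0,0.13,0,0],[0,0,0.13,0,0],[0,0,0.06,0,0],[0,0,0,0,0]]' && python3 -m creep '[[0,0,0.06,0,0],[0,0,0.06,0,0],[0,0,0.06,0,0],[0,0,0.04,0,0],[0,0,0,0,0]]' && python3 -m creep '[[0,0,0.03,0,0],[0,0,0.02,0,0],[0,0,0,0,0],[0,0,0.014,0,0],[0,0,0,0,0]]'  && python3 -m creep '[[0,0,0.01,0,0],[0,0,0,0,0],[0,0,0,0,0]]'
```

```text
time: 17.97
tool_pos: [0.5126, 0.1585, 0.1979]
eef_rot: [3.136, -0.004, -1.686]
ft_force: [-0.1, -0.9, -0.8]
width: 0.388
gripper_force: 20.0
time: 18.38
tool_pos: [0.5142, 0.1598, 0.1459]
eef_rot: [3.14, -0.001, -1.685]
ft_force: [-0.5, -0.5, -0.0]
width: 0.389
gripper_force: 20.0
time: 18.8
tool_pos: [0.5145, 0.1605, 0.1307]
eef_rot: [3.142, 0.0, -1.685]
ft_force: [-0.7, -0.1, -0.5]
width: 0.39
gripper_force: 20.0
time: 19.05
tool_pos: [0.5145, 0.1605, 0.1284]
eef_rot: [-3.142, -0.0, -1.684]
ft_force: [-0.3, 0.3, -0.4]
width: 0.394
gripper_force: 20.0
```

```bash
python3 -m creep '[[0,0,0.006,0,0],[0,0,0,0,0],[0,0,0,0,0],[0,0,0,0,0.5],[0,0,0,0,0.65]]' && python3 -m creep '[[0,0,0,0,0.65],[0,0,0,0,0.65],[0,0,-0.1,0,0.65],[0,0,-0.16,0,0.65],[0,0,-0.16,0,0.65]]' && python3 -m creep '[[0,0,-0.1,0,0.65],[0,0,0,0,0.65],[0,0,0,0,0.65]]'
python3 - <<'E'
from h import *
go(.579,-.2255,.25)
a=eyes.snapshot('side'); b=eyes.snapshot('wrist'); 
for p,w in ((a,'side'),(b,'wrist')): print(w,[(n,round(r['p'],2),world(p,r['point']).round(4)) for n in ('tube_disc','tube_bar') for r in eyes.place_of(p,n)[:2]])
E
```

```text
time: 19.47
tool_pos: [0.5144, 0.1604, 0.1267]
eef_rot: [3.141, -0.0, -1.685]
ft_force: [0.7, 0.1, -0.3]
width: 0.484
gripper_force: 0.0
time: 19.88
tool_pos: [0.5136, 0.1598, 0.2319]
eef_rot: [3.139, -0.002, -1.685]
ft_force: [2.1, 1.2, 0.1]
width: 0.652
gripper_force: 0.0
time: 20.13
tool_pos: [0.5151, 0.1609, 0.2585]
eef_rot: [-3.139, 0.003, -1.685]
ft_force: [0.0, 0.4, -0.9]
width: 0.647
gripper_force: 0.0
pos [0.5151 0.1609 0.2585] yaw -1.685 tool shift [ 1.507 -0.429  0.034]
side [('tube_bar', 0.92, array([ 0.4739, -0.1161,  0.0018])), ('tube_bar', 0.76, array([ 0.4861, -0.2348,  0.0037]))]
wrist [('tube_disc', 0.62, array([0.5143, 0.1567, 0.038 ])), ('tube_bar', 0.75, array([0.5121, 0.11  , 0.0364])), ('tube_bar', 0.7, array([ 0.6343, -0.0211, -0.0016]))]
```

Tube_disc is seated (foot z about 0.038 m). Next tube_tall.

```bash
python3 -m creep '[[0.08,-0.023,0,0,0.6],[0.148,-0.042,0,0,0.6],[0.148,-0.042,0,0,0.6],[0.148,-0.042,0,0,0.6],[0.148,-0.042,0,0,0.6]]' >/dev/null && python3 -m creep '[[0.148,-0.042,0,0,0.6],[0.148,-0.042,0,0,0.6],[0.148,-0.042,0,0,0.6],[0.148,-0.042,0,0,0.6],[0.148,-0.042,0,0,0.6]]' >/dev/null && python3 -m creep '[[0.095,-0.028,0,0,0.6],[0,0,0,0,0.6],[0,0,0,0,0.6],[0,0,0,0,0.6]]'; python3 -c "
from h import *
go(.579,-.2255,.107)"
```

```text
time: 21.6
tool_pos: [0.578, -0.2259, 0.2559]
eef_rot: [3.14, 0.0, -1.685]
ft_force: [0.3, 0.7, 0.2]
width: 0.604
gripper_force: 0.0
pos [ 0.578  -0.2259  0.2559] yaw -1.685 tool shift [-0.002 -0.004  0.596]
```

```bash
python3 -m creep '[[-0.002,-0.004,0.12,0,0.6],[0,0,0.12,0,0.6],[0,0,0.12,0,0.6],[0,0,0.12,0,0.6],[0,0,0.116,0,0.6]]' && python3 -m creep '[[0,0,0,0,0.6],[0,0,0,0,0],[0,0,0,0,0],[0,0,0,0,0],[0,0,0,0,0]]' 20 && python3 -m creep '[[0,0,0,0,0],[0,0,0,0,0],[0,0,0,0,0],[0,0,0,0,0],[0,0,0,0,0]]'
```

```text
time: 22.02
tool_pos: [0.5793, -0.2241, 0.1068]
eef_rot: [-3.141, 0.0, -1.683]
ft_force: [0.5, -0.2, -0.1]
width: 0.601
gripper_force: 0.0
time: 22.43
tool_pos: [0.5807, -0.2256, 0.1101]
eef_rot: [-3.138, -0.0, -1.684]
ft_force: [-0.4, 0.1, 0.1]
width: 0.357
gripper_force: 0.0
time: 22.85
tool_pos: [0.58, -0.226, 0.1091]
eef_rot: [-3.14, -0.0, -1.684]
ft_force: [-1.1, 0.4, 6.3]
width: 0.232
gripper_force: 20.0
```

```bash
python3 -m creep '[[0,0,-0.05,0,0],[0,0,-0.12,0,0],[0,0,-0.14,0,0],[0,0,-0.14,0,0],[0,0,-0.14,0,0]]' >/dev/null && python3 -m creep '[[0,0,-0.14,0,0],[0,0,-0.07,0,0],[0,0,0,0,0],[0,0,0,0,0],[0,0,0,0,0]]'; python3 -c "
from h import *
go(.5197,.2123,.309)"
```

```text
time: 23.68
tool_pos: [0.5788, -0.2254, 0.3067]
eef_rot: [3.14, 0.001, -1.685]
ft_force: [-0.1, 0.0, -0.5]
width: 0.235
gripper_force: 20.0
pos [ 0.5788 -0.2254  0.3067] yaw -1.685 tool shift [-1.713  0.434 -0.009]
```

```bash
python3 -m creep '[[-0.08,0.02,0,0,0],[-0.14,0.0355,0,0,0],[-0.14,0.0355,0,0,0],[-0.14,0.0355,0,0,0],[-0.14,0.0355,0,0,0]]' >/dev/null && python3 -m creep '[[-0.14,0.0355,0,0,0],[-0.14,0.0355,0,0,0],[-0.14,0.0355,0,0,0],[-0.14,0.0355,0,0,0],[-0.14,0.0355,0,0,0]]' >/dev/null && python3 -m creep '[[-0.14,0.0355,0,0,0],[-0.14,0.0355,0,0,0],[-0.093,0.023,0,0,0],[0,0,0,0,0],[0,0,0,0,0]]'
python3 - <<'E'
from h import *
go(.5197,.2123,.133)
a=eyes.snapshot('side'); b=eyes.snapshot('wrist'); 
for p,w in ((a,'side'),(b,'wrist')): print(w,[(round(r['p'],2),world(p,r['point']).round(4)) for r in eyes.place_of(p,'tube_tall')[:4]])
A=cv2.resize(a['pixels'][50:190,170:310],None,fx=2.8,fy=2.8,interpolation=cv2.INTER_CUBIC)
B=cv2.resize(b['pixels'][60:340,220:420],None,fx=2,fy=1.4)
cv2.imwrite('pics/s6.png',np.hstack([A,B])[:,:,::-1])
E
```

```text
time: 24.93
tool_pos: [0.5194, 0.2131, 0.3059]
eef_rot: [3.139, -0.002, -1.682]
ft_force: [-0.3, 0.2, -0.8]
width: 0.233
gripper_force: 20.0
pos [0.5194 0.2131 0.3059] yaw -1.682 tool shift [ 0.003 -0.001  0.691]
side [(0.93, array([0.5203, 0.2116, 0.2123]))]
wrist [(0.56, array([0.5174, 0.2136, 0.2092]))]
```

View pics/s6.png

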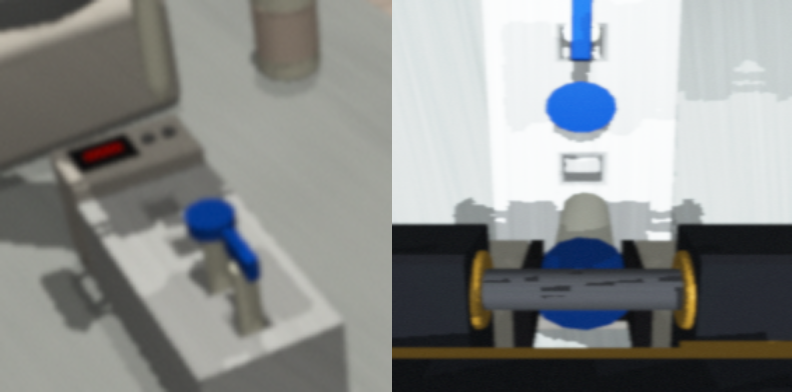

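Bar and disc stand in their wells, and the tall tube hangs upright in line with the third well (583,166). Lowering.

```bash
python3 -m creep '[[0.002,0,0.08,0,0],[0,0,0.13,0,0],[0,0,0.13,0,0],[0,0,0.06,0,0],[0,0,0,0,0]]' && python3 -m creep '[[0,0,0.06,0,0],[0,0,0.06,0,0],[0,0,0.06,0,0],[0,0,0.04,0,0],[0,0,0,0,0]]' && python3 -m creep '[[0,0,0.03,0,0],[0,0,0.02,0,0],[0,0,0,0,0],[0,0,0.014,0,0],[0,0,0,0,0]]'  && python3 -m creep '[[0,0,0.006,0,0],[0,0,0,0,0],[0,0,0,0,0]]'
```

```text
time: 25.55
tool_pos: [0.5184, 0.2092, 0.2039]
eef_rot: [3.136, -0.004, -1.687]
ft_force: [0.3, -0.4, -0.3]
width: 0.234
gripper_force: 20.0
time: 25.97
tool_pos: [0.5202, 0.2112, 0.152]
eef_rot: [3.141, -0.0, -1.686]
ft_force: [-0.4, 1.7, -1.9]
width: 0.231
gripper_force: 20.0
time: 26.38
tool_pos: [0.5203, 0.2117, 0.1367]
eef_rot: [-3.141, 0.0, -1.684]
ft_force: [-0.2, 1.2, -0.7]
width: 0.235
gripper_force: 20.0
time: 26.63
tool_pos: [0.5203, 0.2117, 0.1354]
eef_rot: [-3.141, 0.0, -1.684]
ft_force: [0.4, 1.0, -0.3]
width: 0.233
gripper_force: 20.0
```

```bash
python3 -m creep '[[0,0,0.008,0,0],[0,0,0,0,0],[0,0,0,0,0],[0,0,0,0,0.35],[0,0,0,0,0.6]]' && python3 -m creep '[[0,0,0,0,0.65],[0,0,0,0,0.65],[0,0,0,0,0.65],[0,0,-0.1,0,0.65],[0,0,-0.16,0,0.65]]' && python3 -m creep '[[0,0,-0.16,0,0.65],[0,0,-0.1,0,0.65],[0,0,0,0,0.65],[0,0,0,0,0.65]]'
python3 - <<'E'
from h import *
go(.580,-.281,.25)
a=eyes.snapshot('top'); b=eyes.snapshot('wrist'); 
for p,w in ((a,'top'),(b,'wrist')): print(w,[(n,round(r['p'],2),world(p,r['point']).round(4)) for n in ('tube_tall','tube_disc','tube_bar') for r in eyes.place_of(p,n)[:2]])
for A,c,r in caps(a):
  if c[0]>450: print(ray(a,c,.125),r[2])
E
```

```text
time: 27.05
tool_pos: [0.52, 0.2112, 0.1332]
eef_rot: [3.141, -0.001, -1.685]
ft_force: [-0.8, 0.6, -0.3]
width: 0.33
gripper_force: 0.0
time: 27.47
tool_pos: [0.5179, 0.2101, 0.195]
eef_rot: [3.135, -0.006, -1.685]
ft_force: [-0.3, 1.5, 0.1]
width: 0.634
gripper_force: 0.0
time: 27.8
tool_pos: [0.5208, 0.212, 0.2652]
eef_rot: [-3.139, 0.003, -1.685]
ft_force: [-0.9, -0.9, -1.3]
width: 0.65
gripper_force: 0.0
pos [0.5208 0.212  0.2652] yaw -1.685 tool shift [ 1.933 -0.459  0.061]
top [('tube_tall', 0.73, array([0.5233, 0.2105, 0.0403])), ('tube_disc', 0.74, array([0.5126, 0.1628, 0.034 ])), ('tube_bar', 0.72, array([ 0.4809, -0.1194,  0.0011])), ('tube_bar', 0.68, array([0.5102, 0.1056, 0.0385]))]
wrist [('tube_tall', 0.88, array([0.5175, 0.2132, 0.039 ])), ('tube_disc', 0.85, array([0.5149, 0.1611, 0.0378])), ('tube_bar', 0.6, array([0.5108, 0.1116, 0.0379])), ('tube_bar', 0.28, array([ 0.5199,  0.2203, -0.0062]))]
[ 0.5804372  -0.28097035  0.125     ] 80.53767395019531
```

All three are seated, with foot z about 0.038. Last is tube_square: go over and turn to its sides (tool yaw about -1.39).

```bash
python3 -m creep '[[0.083,-0.02,0,0,0.65],[0.148,-0.035,0,0,0.65],[0.148,-0.035,0,0,0.65],[0.148,-0.035,0,0,0.65],[0.148,-0.035,0,0,0.65]]' >/dev/null && python3 -m creep '[[0.148,-0.035,0,0,0.65],[0.148,-0.035,0,0,0.65],[0.148,-0.035,0,0,0.65],[0.148,-0.035,0,0,0.65],[0.148,-0.035,0,0,0.65]]' >/dev/null && python3 -m creep '[[0.148,-0.035,0,0,0.65],[0.148,-0.035,0,0,0.65],[0.148,-0.035,0,0,0.65],[0.074,-0.018,0,0,0.65],[0,0,0,0,0.65]]' && python3 -m creep '[[0,0,0,-0.0313,0.65],[0,0,0,-0.0313,0.65],[0,0,0,-0.0313,0.65],[0,0,0,0,0.65],[0,0,0,0,0.65]]' ; python3 -c "
from h import *
go(.580,-.281,.104)"
```

```text
time: 29.45
tool_pos: [0.5788, -0.2854, 0.2618]
eef_rot: [3.139, -0.001, -1.688]
ft_force: [-0.7, -0.3, -0.1]
width: 0.65
gripper_force: 0.0
time: 29.87
tool_pos: [0.5791, -0.2811, 0.263]
eef_rot: [3.141, 0.0, -1.392]
ft_force: [-0.1, -0.2, 0.6]
width: 0.647
gripper_force: 0.0
pos [ 0.5791 -0.2811  0.263 ] yaw -1.392 tool shift [ 0.    -0.004  0.636]
```

```bash
python3 -m creep '[[0,-0.003,0.12,0,0.65],[0,0,0.14,0,0.65],[0,0,0.14,0,0.65],[0,0,0.14,0,0.65],[0,0,0.096,0,0.65]]' && python3 -m creep '[[0,0,0,0,0.65],[0,0,0,0,0],[0,0,0,0,0],[0,0,0,0,0],[0,0,0,0,0]]' 20 && python3 -m creep '[[0,0,0,0,0],[0,0,0,0,0],[0,0,0,0,0],[0,0,0,0,0],[0,0,0,0,0]]' && python3 -m creep '[[0,0,-0.05,0,0],[0,0,-0.12,0,0],[0,0,-0.14,0,0],[0,0,-0.14,0,0],[0,0,-0.14,0,0]]' >/dev/null && python3 -m creep '[[0,0,-0.14,0.0313,0],[0,0,-0.07,0.0313,0],[0,0,0,0.0313,0],[0,0,0,0,0],[0,0,0,0,0]]'; python3 -c "
from h import *
go(.5256,.2640,.304)"
```

```text
time: 30.28
tool_pos: [0.5784, -0.2805, 0.1011]
eef_rot: [3.139, 0.002, -1.393]
ft_force: [-0.2, -0.6, -0.7]
width: 0.649
gripper_force: 0.0
time: 30.7
tool_pos: [0.5812, -0.2816, 0.1066]
eef_rot: [-3.138, -0.001, -1.39]
ft_force: [0.3, 0.3, 0.6]
width: 0.408
gripper_force: 0.0
time: 31.12
tool_pos: [0.5807, -0.2817, 0.1058]
eef_rot: [-3.14, -0.001, -1.389]
ft_force: [-0.6, 0.6, 6.9]
width: 0.317
gripper_force: 20.0
time: 31.95
tool_pos: [0.5795, -0.2811, 0.3039]
eef_rot: [3.141, 0.001, -1.682]
ft_force: [0.3, -0.6, -0.5]
width: 0.317
gripper_force: 20.0
pos [ 0.5795 -0.2811  0.3039] yaw -1.682 tool shift [-2.143e+00  4.560e-01 -1.000e-03]
```

```bash
python3 -m creep '[[-0.083,0.018,0,0,0],[-0.14,0.03,0,0,0],[-0.14,0.03,0,0,0],[-0.14,0.03,0,0,0],[-0.14,0.03,0,0,0]]' >/dev/null && python3 -m creep '[[-0.14,0.03,0,0,0],[-0.14,0.03,0,0,0],[-0.14,0.03,0,0,0],[-0.14,0.03,0,0,0],[-0.14,0.03,0,0,0]]' >/dev/null && python3 -m creep '[[-0.14,0.03,0,0,0],[-0.14,0.03,0,0,0],[-0.14,0.03,0,0,0],[-0.14,0.03,0,0,0],[-0.14,0.03,0,0,0]]' >/dev/null && python3 -m creep '[[-0.1,0.018,0,0,0],[0,0,0,0,0],[0,0,0,0,0],[0,0,0,0,0]]'
python3 - <<'E'
from h import *
go(.5256,.2640,.1298)
a=eyes.snapshot('side'); b=eyes.snapshot('wrist'); 
for p,w in ((a,'side'),(b,'wrist')): print(w,[(round(r['p'],2),world(p,r['point']).round(4)) for r in eyes.place_of(p,'tube_square')[:4]])
A=cv2.resize(a['pixels'][40:180,170:310],None,fx=2.8,fy=2.8,interpolation=cv2.INTER_CUBIC)
B=cv2.resize(b['pixels'][60:340,220:420],None,fx=2,fy=1.4)
cv2.imwrite('pics/s7.png',np.hstack([A,B])[:,:,::-1])
E
```

```text
time: 33.53
tool_pos: [0.527, 0.2636, 0.3032]
eef_rot: [3.14, -0.002, -1.682]
ft_force: [0.6, 0.3, 0.5]
width: 0.313
gripper_force: 20.0
pos [0.527  0.2636 0.3032] yaw -1.682 tool shift [-0.001  0.006  0.694]
side [(0.83, array([0.5265, 0.262 , 0.2132])), (0.53, array([ 0.5803, -0.2259,  0.0077]))]
wrist [(0.65, array([0.5242, 0.2609, 0.213 ]))]
```

View pics/s7.png

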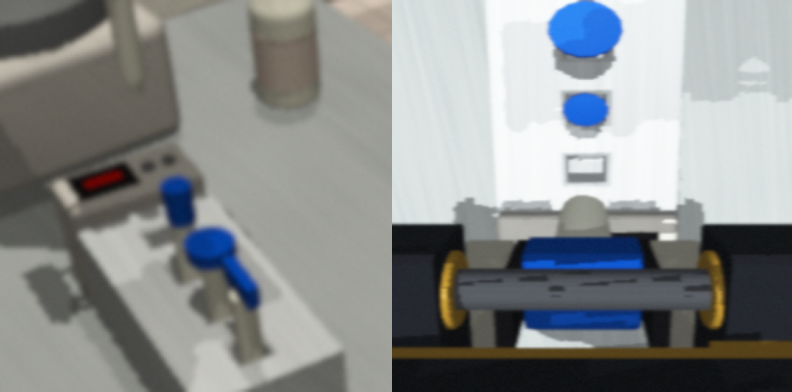

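Three tubes stand in their wells, and the square one hangs upright over the panel-side well (585,168), within about 1 mm. Lowering with a small correction.

```bash
python3 -m creep '[[0,0.004,0.08,0,0],[0,0,0.13,0,0],[0,0,0.13,0,0],[0,0,0.06,0,0],[0,0,0,0,0]]' && python3 -m creep '[[0,0,0.06,0,0],[0,0,0.06,0,0],[0,0,0.06,0,0],[0,0,0.04,0,0],[0,0,0,0,0]]' && python3 -m creep '[[0,0,0.03,0,0],[0,0,0.02,0,0],[0,0,0,0,0],[0,0,0.014,0,0],[0,0,0,0,0]]'  && python3 -m creep '[[0,0,0.006,0,0],[0,0,0,0,0],[0,0,0,0,0]]'
```

```text
time: 34.15
tool_pos: [0.5247, 0.2618, 0.2004]
eef_rot: [3.137, -0.004, -1.686]
ft_force: [-0.5, 0.1, -0.7]
width: 0.313
gripper_force: 20.0
time: 34.57
tool_pos: [0.5261, 0.2633, 0.1484]
eef_rot: [3.14, -0.001, -1.685]
ft_force: [0.1, -0.3, -0.0]
width: 0.318
gripper_force: 20.0
time: 34.98
tool_pos: [0.5264, 0.264, 0.1332]
eef_rot: [3.142, -0.0, -1.684]
ft_force: [0.6, -0.2, -1.2]
width: 0.315
gripper_force: 20.0
time: 35.23
tool_pos: [0.5265, 0.264, 0.1319]
eef_rot: [-3.142, 0.0, -1.684]
ft_force: [-0.8, 0.1, 0.2]
width: 0.316
gripper_force: 20.0
```

```bash
python3 -m creep '[[0,0,0.008,0,0],[0,0,0,0,0],[0,0,0,0,0],[0,0,0,0,0.45],[0,0,0,0,0.65]]' && python3 -m creep '[[0,0,0,0,0.65],[0,0,0,0,0.65],[0,0,0,0,0.65],[0,0,-0.1,0,0.65],[0,0,-0.16,0,0.65]]' && python3 -m creep '[[0,0,-0.16,0,0.65],[0,0,-0.16,0,0.65],[0,0,-0.1,0,0.65],[0,0,0,0,0.65]]' && python3 -m creep '[[0.14,0,0,0,0.65],[0.14,0,0,0,0.65],[0.14,0,0,0,0.65],[0.14,0,0,0,0.65],[0.14,0,0,0,0.65]]' >/dev/null&& python3 -m creep '[[0.14,0,0,0,0.65],[0.14,0,0,0,0.65],[0.14,0,0,0,0.65],[0.1,0,0,0,0.65],[0,0,0,0,0.65]]'
python3 - <<'E'
from h import *
a=eyes.snapshot('side'); b=eyes.snapshot('top'); 
for p,w in ((a,'side'),(b,'top')): print(w,[(n,round(r['p'],2),world(p,r['point']).round(4)) for n in ('tube_tall','tube_disc','tube_bar','tube_square') for r in eyes.place_of(p,n)[:3] if world(p,r['point'])[1]>.05])
A=cv2.resize(a['pixels'][60:220,160:320],None,fx=2.45,fy=2.45,interpolation=cv2.INTER_CUBIC)
B=cv2.resize(b['pixels'][150:310,120:320],None,fx=2,fy=2.45)
cv2.imwrite('pics/s8.png',np.hstack([A,B])[:,:,::-1])
E
```

```text
time: 35.65
tool_pos: [0.5264, 0.264, 0.1298]
eef_rot: [3.141, -0.0, -1.685]
ft_force: [-0.3, 0.2, -0.4]
width: 0.416
gripper_force: 0.0
time: 36.07
tool_pos: [0.5242, 0.2623, 0.1913]
eef_rot: [3.135, -0.006, -1.685]
ft_force: [0.9, 1.0, -0.5]
width: 0.65
gripper_force: 0.0
time: 36.4
tool_pos: [0.5287, 0.2651, 0.307]
eef_rot: [-3.134, 0.007, -1.684]
ft_force: [1.4, 0.2, 1.1]
width: 0.647
gripper_force: 0.0
time: 37.23
tool_pos: [0.4908, -0.0424, 0.3]
eef_rot: [-3.142, -0.0, -1.687]
ft_force: [0.1, 0.3, -0.2]
width: 0.651
gripper_force: 0.0
side [('tube_tall', 0.71, array([5.214e-01, 2.238e-01, 5.000e-04]))]
top [('tube_tall', 0.6, array([0.5219, 0.2127, 0.04  ])), ('tube_disc', 0.6, array([0.5145, 0.163 , 0.0357])), ('tube_square', 0.53, array([0.5252, 0.2631, 0.0367]))]
```

View pics/s8.png

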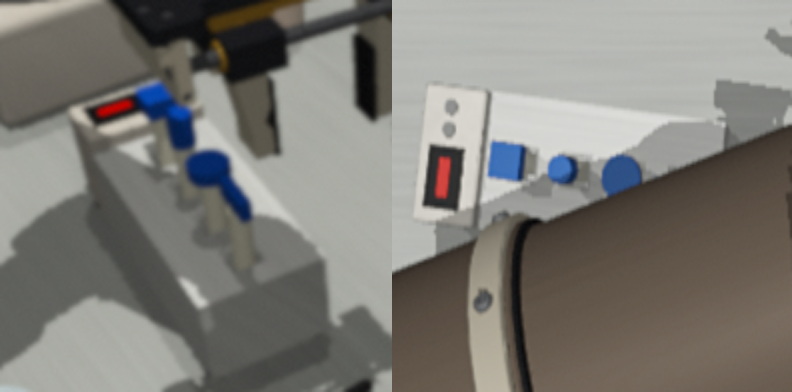

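From the panel end, the picture shows square (155,100), tall (180,127), disc (208,168) and bar (236,197), all upright and seated. The gripper is clear, so I hand in.

```bash
python3 -c "
from cell import robot
print(robot.sign_off())"
```

```text
the job is handed in; nothing more can be done
None
```

All four tubes stand upright on the floors of the warmer's wells in reverse order (from the panel: square, tall, disc, bar), and the job was handed in at about 37 s of the 115 s limit.

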